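# Clip the test grabber onto the earth stud

### The arm

A 7-joint arm with a two-finger parallel gripper is mounted at the origin on the work surface. World frame = base frame: x ahead of the robot, y to its left, z up, the work surface at z = 0. Lengths are in m, angles in rad, forces in N, time in s.
With the tool pointing down it reaches from about 0.425 to 0.875 m from the base axis. Payload 4.7 kg.
Tool frame: the origin (TCP) lies midway between the tips of the shut fingers; the grasp point (between the pads) lies 19 mm behind it (ctrl.grip_point_offset is the distance from the TCP to the grasp point, in m); z points along the fingers, y is the line along which they close (so a half turn about z gives the same grasp; the last joint's range is limited). The gripper opens to 87 mm and grips with 3 to 60 N. Pads are 19 mm wide; open, the fingers measure 117 mm over their backs; the gripper's body (75 mm by 190 mm) begins 51 mm behind the grasp point.
Start: joints at [-1.191, 0.321, -0.07, 1.45, 0.023, 1.371, -0.057], TCP at [0.233, 0.607, 0.223] pointing down, gripper open.
Joint ranges: [-2.86, 2.86], [-0.3, 2.09], [-1.38, 1.24], [0.06, 2.45], [-1.56, 4.7], [0.09, 2.05], [-2.69, 2.69]. Speed limits (rad/s): [2.57, 2.57, 3.14, 3.14, 3.14, 3.14, 3.14].

### API

Orientations are given as a rotation vector (axis times angle).
In Python, from bench import ctrl gives the robot as it stands.
- The arm moves only by the tool move_arm, never from a script. Its argument "increments" is text: rows parted by semicolons, each of 7 numbers parted by spaces: the shift along the world's x, y, z in mm, then the turn, a rotation vector about the world's x, y, z in degrees, then the closure in counts, from 0 (fully open) to 255 (shut). A call has exactly 8 rows; each row shifts and turns the commanded pose from where the row before left it; what a row does not reach is not made up. A row lasts 1/12 s, in which the tool goes at most 41.7 mm and 7.16 degrees, less where a joint would pass 70% of its speed; a pose out of reach is approached as far as the arm can. A call with a gripper value outside its range is refused whole. The fingers move at their own pace and stop on an object; "grip_force" is the grip in N (left out, the last holds). Time passes only in rows, so rows that do not move let the fingers close, or fill a call up. It gives the time, the measured TCP pose, the force, the opening and the grip force at its end, in the units of the state.
- ctrl.get_state(): the state, without advancing time (a new reading comes with each control period).
- ctrl.get_image(name): name is "side" or "top"; returns a dict with "frame" (384x512x3 uint8, red, green, blue), "depth" (384x512 float32, m along the optical axis (not along the pixel's ray), 0 where there is no reading), "fx", "fy", "cx", "cy" (pixels), "position" and "orientation" of the camera in the world. Camera axes: x right, y down, z forward; pixel columns grow to the right and rows downward; lengths in m; the calibration is good to about 2 mm. A picture is of the moment at which its call begins.
- ctrl.close_job(): hands the job in; it is judged then, once.
Trained networks look in a picture, given as the dict that the camera call returned (one of the last four; its "shot" number tells which), for a name from the list of things; names that differ only in an ending like _2 or _b are one class to them, and where a whole thing is asked for, a point or a joint stands for the part that bears it (a point fixed in the world has none). Each returns a list of dicts, best first, with "score" (0 to 1); they miss things now and then, are a little off and sometimes report something else, mostly with a low value. They report only what shows in the picture. A call takes as long as a camera call. They do not tell look-alikes from the thing itself.
- ctrl.find_in(target, picture): "centre" ([x, y, z] in m, in world coordinates, good to about 4 mm: the middle of the surface that is visible of it).
- ctrl.silhouettes(target, picture): "region" (384x512 bool, what is visible of it).
The state is a dict: "time": time; "joint_positions": joint angles; "qd": joint speeds; "joint_torque": joint torques, N m; "position": TCP position; "tool_rot": TCP orientation; "ft_force": force on the tool from outside, world axes, zero at the start; "torque": the same for the moment, N m; "grip_width": opening from 0.0 (shut) to 1.0 (fully open); "grip_force": force on a finger pad.
Only numpy, scipy, OpenCV 4.12 (cv2) and the standard library are available. Lean on these libraries where they do the work, as an engineer would, in place of code of your own. Each camera call takes 0.05 s, during which the arm holds its last target. There are 200 camera calls.

### The job

Take the plunger-type test clip from its rest and hook it onto the threaded earth stud on the copper bar of the opened controller, so that its own spring grips the stud and the clip is left there by itself, level and pointing straight at the bar. The stud may stand anywhere along its slot, so with the hook held open feel for it gently: a light touch of a few newtons, never a shove that could bend it. Keep the gripper itself off the controller and leave the things lying around where they are.

Things in the scene. Friction and masses are not known exactly. Their poses are not given: they have to be found in the camera images.
- clip: Test clip: black sprung plunger clip, 95 mm long, about 42 g, worked like a syringe, lying level in its rest. Origin on its long axis at the front face of the finger flange; x along the axis to the hook end, z up as it lies, y to its left. Body behind the flange 16 mm square; barrel ahead of it 11 mm square, top 5.5 mm above the axis. Held by closing the fingers along x on thumb plate and flange.
- flange (a point): Centre of the front face of the finger flange (the clip's origin). Flange: plate 26 wide (y) x 34 high (z) x 4 mm thick, from x = -4 to 0; it reaches 17 mm above the axis. One finger bears on this front face, its tip just above the barrel; with the other on the thumb plate the grasp is 52 mm wide, 39 mm once pressed home.
- thumb (a point): Centre of the outer (back) face of the thumb plate, 26 wide (y) x 34 high (z) x 5 mm thick, at the clip's back end: at x = -52 mm when free, -39 mm when pressed home.
- plunger (a joint): How far the thumb plate is pressed: 0 (hook shut against the nose) to 0.013 m (home). The clear gap between nose face and hook crossbar equals this value. Spring 3.6 N at 0, 6.2 N at full stroke, so any ordinary grip presses it home; it returns by itself when let go.
- nose (a point): Centre of the clip's nose face, on its axis 40 mm ahead of the flange face. Nose block 16 wide (y) x 12 high (z) x 6 mm long.
- hook (a point): Point on the axis at the inner face of the hook's crossbar (moves with the plunger). Steel hook 6 mm high: a stem along the clip's left side, y = 4 to 7 mm, and at its end a crossbar 3 mm thick from y = 7 to -5.5 mm whose last 2.5 mm is a tip turned back 2 mm to the nose. The mouth is open to the clip's right (-y): a post enters there, past the tip, until it meets the stem; then nose and crossbar can clamp it.
- rest: Grey rest for the clip, fixed: base 100 x 62 x 8 mm with two open-topped saddles that carry the clip, its axis 42 mm above the table, by barrel and body; saddle walls reach no more than 5 mm above the axis. Lift the clip straight up. Origin under the base.
- unit: Opened controller of a freeze dryer, fixed: white sheet-metal tray 200 (x) x 240 (y) mm, front wall 32, sides 40, back 54 mm high, with circuit board, transformer and relays (below 50 mm). Origin on the table under its middle; x points away from its front, y along the front to the left, z up. The front, with the copper earth bar, is its -x side, where there is free room for the clip.
- slot (a point): Middle of the slot in the earth bar, at the bar's top, 38 mm above the table; axes as the unit's. Bar 156 mm along y, 18 wide. The stud, an upright M6 rod 6 mm thick, tip 32 mm above the bar, nut 11.4 mm wide and 5.5 high, is clamped on the bar's centre line up to 18 mm along y to either side: where, is not reported and must be felt or seen. Bar otherwise clear within 45 mm.
- screwdriver: Bystander: black-handled screwdriver, 190 mm, lying. Origin under its middle.
- dish: Bystander: small steel dish, 72 mm wide, 22 mm high. Origin under its middle.
- vial: Bystander: amber glass vial with white cap, 28 mm wide, 60 mm high. Origin under its middle.
- rack: Bystander: purple tube rack, 100 x 190 mm, 44 mm high with tubes. Origin under its middle.
Mind the look-alikes: they are no part of the job. What is shaped like the clip but purple or yellow is not meant.

How it is judged:
On the way:
1. the clip is lifted out of its rest with the plunger pressed and the hook open (value of joint plunger above 0.01 m and distance between clip and rest above 0.08 m), for 0.2 s.
At the end, for the whole second after the job is handed in: The clip is let go and at rest, held by its own spring: stud fully inside the hook past its turned-back tip, hook shut on it (plunger 4.5 to 7.5 mm, clamping over 4 N), nose against the stud, clip within about 9 degrees of square to the bar and 11 degrees of level (value of joint plunger between 0.0045 and 0.0075 m and contact force between clip and unit above 4 N and x of nose in the frame of slot between -0.008 and 0.001 m and y of nose in the frame of slot between -0.026 and 0.026 m and z of nose in the frame of slot between 0.008 and 0.033 m and angle between the x axis of clip and the x axis of unit, either way round below 0.15 rad and angle between clip's own z axis and vertical below 0.2 rad and linear speed of clip below 0.01 m/s); the robot touches nothing.
It fails at once if the stud or controller is pressed with over 8 N through the clip while its hook is held open (contact force between clip and unit above 8 N and value of joint plunger above 0.01 m).
It fails at once if the gripper touches the controller (contact force between any of the fingers, the arm and unit above 2 N).
It fails at once if a bystander is moved by over 20 mm (distance of any of screwdriver, dish, vial, rack from where it was at the start of the episode above 0.02 m).
It also fails if it takes over 48 s, if anything falls off the work surface, if the arm or the gripper's body presses on something with over 40 N, if the wrist force passes 120 N, or if a joint passes its speed limit or range.

## Working session

There is one attempt and no reset: what is moved stays moved. The work goes in short steps, Python scripts to look and compute and a tool call to move; the robot and the scene stay as the last step left them, time stands still between calls to the robot, and variables do not carry over. Pictures are saved under pics/ and viewed, at most 10 in all, crops included, and the job is handed in when it is done.

Besides the shell and the picture viewer there is one more tool, called after "Emit:" as a command line: name --argument value ..., lists and objects as JSON in quotes. move_arm: Moves the arm, as the interface text tells. Its arguments: {"type":"object","properties":{"increments":{"type":"string"},"grip_force":{"type":"number"}},"required":["increments"]}

```bash
mkdir -p pics
cat > h.py <<'E'
import numpy as np, cv2
from scipy.spatial.transform import Rotation as R
from bench import ctrl
def camR(p):
    o=np.array(p["orientation"],float)
    return o if o.shape==(3,3) else R.from_rotvec(o).as_matrix() if o.size==3 else R.from_quat(o).as_matrix()
def cloud(p):
    d=p["depth"]; v,u=np.indices(d.shape)
    c=np.stack([(u-p["cx"])/p["fx"]*d,(v-p["cy"])/p["fy"]*d,d],-1)
    w=c@camR(p).T+np.array(p["position"]); w[d==0]=np.nan
    return w
def pix(p,X):
    c=(np.asarray(X)-np.array(p["position"]))@camR(p)
    return c[...,0]/c[...,2]*p["fx"]+p["cx"], c[...,1]/c[...,2]*p["fy"]+p["cy"]
def save(p,n,crop=None,s=1):
    f=p["frame"][...,::-1]
    if crop: a,b,c,d=crop; f=f[b:d,a:c]
    cv2.imwrite("pics/"+n,cv2.resize(f,None,fx=s,fy=s,interpolation=cv2.INTER_CUBIC))
E
python3 - <<'E'
from h import *
P={n:ctrl.get_image(n) for n in("top","side")}
both=np.hstack([P["top"]["frame"],P["side"]["frame"]])[...,::-1]
cv2.imwrite("pics/a.png",cv2.resize(np.vstack([P["top"]["frame"],P["side"]["frame"]])[...,::-1],None,fx=.78,fy=.78))
save(P["top"],"top.png",None,1.5)
for n,p in P.items():
    print(n,p["orientation"],p["position"],p["fx"])
    for t in("clip","flange","thumb","nose","hook","rest","unit","slot"):
        for r in ctrl.find_in(t,p)[:4]:
            print(t,round(r["score"],2),np.round(r["centre"],3),np.round(pix(p,r["centre"])))
s=ctrl.get_state();print(s)
E
```

```text
top [-2.24293776  1.93758747 -0.22763444] [ 0.30839913 -0.09566644  1.23048788] 410.947127374336
clip 0.72 [ 0.467 -0.356  0.022] [352. 242.]
clip 0.63 [ 0.503 -0.228  0.047] [312. 222.]
clip 0.6 [ 0.789 -0.254  0.022] [330. 134.]
clip 0.57 [ 0.356 -0.206  0.023] [297. 272.]
flange 0.73 [ 0.793 -0.251  0.022] [329. 133.]
flange 0.69 [ 0.356 -0.203  0.016] [296. 272.]
flange 0.64 [ 0.506 -0.228  0.045] [312. 221.]
flange 0.56 [ 0.465 -0.353  0.024] [351. 242.]
thumb 0.63 [ 0.353 -0.244  0.023] [310. 275.]
thumb 0.38 [ 0.464 -0.228  0.046] [310. 235.]
thumb 0.38 [ 0.784 -0.215  0.022] [317. 134.]
nose 0.67 [ 0.796 -0.248  0.022] [328. 132.]
nose 0.49 [ 0.505 -0.229  0.044] [312. 221.]
nose 0.44 [ 0.468 -0.354  0.02 ] [352. 241.]
nose 0.19 [ 0.687 -0.21   0.059] [314. 160.]
hook 0.51 [ 0.449 -0.329  0.027] [343. 246.]
hook 0.42 [ 0.502 -0.228  0.046] [312. 223.]
hook 0.41 [ 0.466 -0.232  0.045] [312. 235.]
hook 0.38 [ 0.358 -0.243  0.022] [310. 274.]
rest 0.82 [ 0.503 -0.222  0.008] [308. 224.]
rest 0.54 [ 0.505 -0.228  0.048] [312. 221.]
unit 0.81 [0.686 0.072 0.015] [221. 151.]
slot 0
[... 1200 characters left out ...]
ns': array([-1.19089978,  0.3209994 , -0.07012005,  1.45047312,  0.0225954 ,
        1.37081189, -0.0569146 ]), 'qd': array([ 1.30368851e-03, -3.50580012e-04, -4.02548270e-04, -1.57008527e-04,
        1.03081356e-03, -5.99376128e-04,  8.01566892e-05]), 'joint_torque': array([ 3.00150932e-04, -4.91093910e+01, -4.02661292e-01, -3.12768924e+01,
       -6.34314353e-02,  3.34383140e-02,  2.56433287e-05]), 'position': array([0.23252052, 0.60701742, 0.22260059]), 'tool_rot': array([5.71350885e-01, 3.08915084e+00, 1.38536823e-04]), 'ft_force': array([-0.1397381 ,  0.66253283, -0.47160354]), 'torque': array([ 0.02512691, -0.00109794,  0.01690793]), 'grip_force': 0.0, 'grip_width': 1.0023643864566667}
```

View pics/top.png

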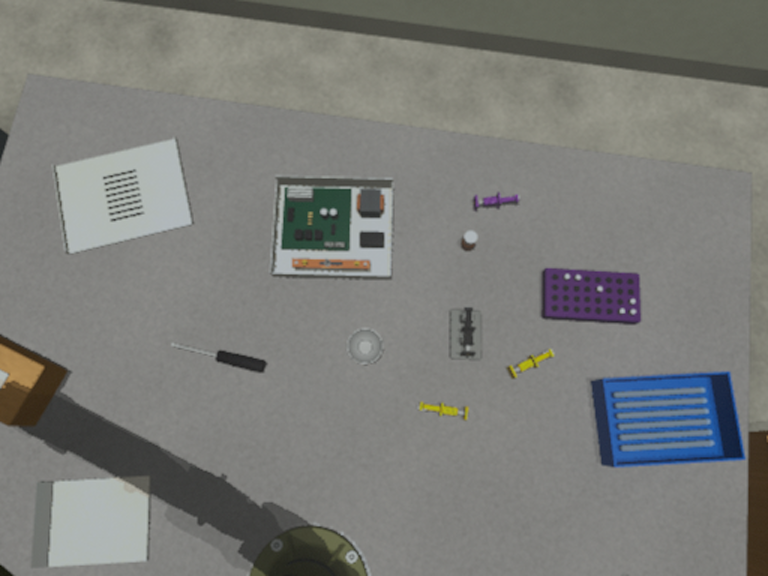

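Look-alikes (pixels in the 1.5x top picture): purple clip (496,201), yellow clip (531,363), yellow clip (444,410), and a black clip in the grey rest (467,333). I choose the black one. Next is a close crop and its geometry.

Run:
```python
from h import *
T=ctrl.get_image("top");S=ctrl.get_image("side")
def c(p,x,y,w,h,s): return cv2.resize(p["frame"][y:y+h,x:x+w,::-1],None,fx=s,fy=s,interpolation=cv2.INTER_CUBIC)
a=np.hstack([c(T,285,195,50,50,8)[:290*2][:400,:400],c(S,255,205,70,70,400/70)])
b=np.hstack([c(T,180,150,80,40,5),c(S,220,160,80,40,5)])
cv2.imwrite("pics/b.png",np.vstack([a[:, :800],b]))
for n,p in(("top",T),("side",S)):
    w=cloud(p)
    # clip: pts z>0.025 near rest
    m=(abs(w[...,0]-.5)<.08)&(abs(w[...,1]+.23)<.05)&(w[...,2]>.028)
    q=w[m];
    print(n,"clip n",len(q),"lo",q.min(0).round(4),"hi",q.max(0).round(4))
    (_,_),_,_=r=cv2.minAreaRect(q[:,:2].astype(np.float32)*1000); print(r)
    c0,ax=q[:,:2].mean(0),np.linalg.svd(q[:,:2]-q[:,:2].mean(0))[2][0]; ax*=np.sign(ax[0])
    s=(q[:,:2]-c0)@ax; 
    print(c0,np.degrees(np.arctan2(ax[1],ax[0])))
    for k in np.arange(-.06,.06,.004):
        i=(s>=k)&(s<k+.004)
        if i.any(): 
            t=(q[i,:2]-c0)@[-ax[1],ax[0]]
            print(round(k,3),i.sum(),"x",q[i,0].mean().round(3),"ymid",((q[i,1].max()+q[i,1].min())/2).round(4),"w",np.ptp(t).round(4),"zmax",q[i,2].max().round(4))
    m=ctrl.silhouettes("rest",p); 
    if m:
        q=w[m[0]["region"]];q=q[(q[:,2]<.02)&(q[:,2]>.003)]
        print("rest",cv2.minAreaRect(q[:,:2].astype(np.float32)*1000))
    m=ctrl.silhouettes("unit",p)
    q=w[m[0]["region"]];q=q[(q[:,2]>.003)&(q[:,2]<.065)]; print("unit",cv2.minAreaRect(q[:,:2].astype(np.float32)*1000))
    # copper
    hsv=cv2.cvtColor(p["frame"],cv2.COLOR_RGB2HSV)
    k=m[0]["region"]&(hsv[...,0]>5)&(hsv[...,0]<22)&(hsv[...,1]>110)&(w[...,2]<.05)
    n_,l,st,_=cv2.connectedComponentsWithStats(k.astype(np.uint8)); j=1+np.argmax(st[1:,4]);q=w[k&(w[...,0]<.66)&(w[...,0]>.56)]
    print("bar",len(q),cv2.minAreaRect(q[:,:2].astype(np.float32)*1000),np.median(q[:,2]))
    q=w[m[0]["region"]];q=q[(q[:,0]<.66)&(q[:,2]>.048)];print("stud",len(q),q.round(4)[:20])
```

```text
top clip n 219 lo [ 0.4612 -0.2432  0.0306] hi [ 0.5554 -0.2114  0.0628]
((508.7850341796875, -226.38018798828125), (94.56736755371094, 25.019996643066406), 5.695459365844727)
[ 0.50650759 -0.22563912] 6.93561415182495
-0.048 12 x 0.462 ymid -0.2305 w 0.0222 zmax 0.0563
-0.044 12 x 0.464 ymid -0.2308 w 0.025 zmax 0.0624
-0.04 3 x 0.469 ymid -0.2301 w 0.0055 zmax 0.047
-0.036 6 x 0.473 ymid -0.2297 w 0.0063 zmax 0.0517
-0.032 3 x 0.477 ymid -0.229 w 0.0056 zmax 0.0476
-0.028 9 x 0.481 ymid -0.2302 w 0.013 zmax 0.0502
-0.024 12 x 0.485 ymid -0.2286 w 0.0231 zmax 0.0525
-0.02 9 x 0.488 ymid -0.2282 w 0.0235 zmax 0.0541
-0.016 15 x 0.492 ymid -0.2275 w 0.0237 zmax 0.0523
-0.012 12 x 0.496 ymid -0.2271 w 0.024 zmax 0.0553
-0.008 8 x 0.5 ymid -0.2271 w 0.0147 zmax 0.0542
-0.004 10 x 0.505 ymid -0.2269 w 0.0149 zmax 0.0518
0.0 17 x 0.51 ymid -0.226 w 0.0229 zmax 0.0628
0.004 11 x 0.513 ymid -0.2258 w 0.0248 zmax 0.061
0.008 3 x 0.517 ymid -0.2241 w 0.0047 zmax 0.0526
0.012 5 x 0.521 ymid -0.226 w 0.009 zmax 0.046
0.016 5 x 0.524 ymid -0.2252 w 0.0092 zmax 0.0477
0.02 13 x 0.528 ymid -0.2232
[... 2137 characters left out ...]
0.0171 zmax 0.0481
0.052 4 x 0.557 ymid -0.2273 w 0.0121 zmax 0.046
0.056 1 x 0.559 ymid -0.232 w 0.0 zmax 0.0438
rest ((509.8021545410156, -232.02748107910156), (101.30780792236328, 62.77873992919922), 7.654096603393555)
unit ((685.16943359375, 65.76070404052734), (207.9079132080078, 248.2532501220703), 7.23870849609375)
bar 160 ((620.9829711914062, 76.7833251953125), (54.416236877441406, 195.0570831298828), 6.941586971282959) 0.03592313048312512
stud 10 [[0.6084 0.0632 0.0667]
 [0.6035 0.0618 0.0657]
 [0.6049 0.0588 0.0664]
 [0.6032 0.0615 0.0626]
 [0.6058 0.0601 0.0623]
 [0.6049 0.064  0.0576]
 [0.604  0.0578 0.0605]
 [0.6049 0.0642 0.0542]
 [0.6057 0.0603 0.0556]
 [0.6059 0.0608 0.0519]]
```

View pics/b.png

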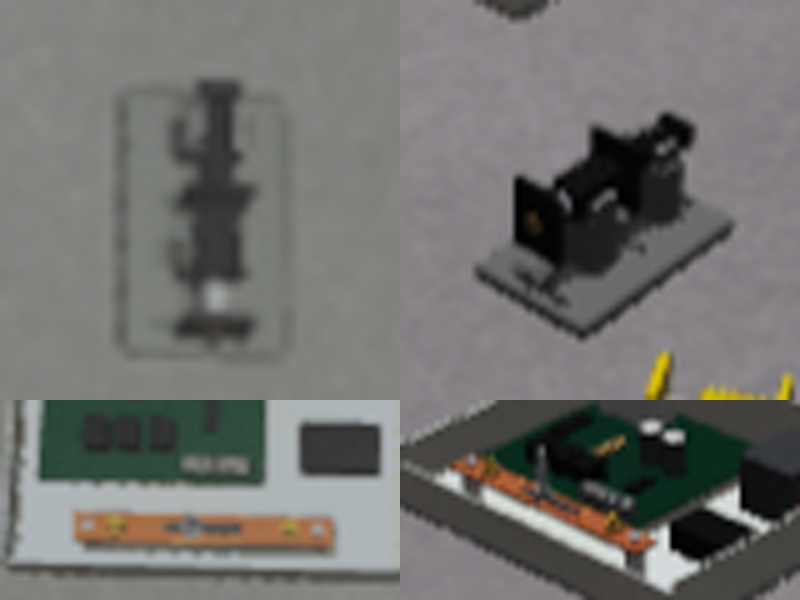

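The crop shows the black clip in the grey rest. Its thumb plate is at the robot end (top crop about (215,325)) and the hook is at the far end (about (215,90)), so its axis runs at about 7 degrees, parallel to the unit's x. The stud shows at (190,525) in the lower left crop. I'll approach above the clip.

Emit:
move_arm --increments "24 -33 0 0 0 -2.6 0;24 -33 0 0 0 -2.6 0;24 -33 0 0 0 -2.6 0;24 -33 0 0 0 -2.6 0;24 -33 0 0 0 -2.6 0;24 -33 0 0 0 -2.6 0;24 -33 0 0 0 -2.6 0;24 -33 0 0 0 -2.6 0" --grip_force 25

```text
time: 1.87
position: [0.4254, 0.3413, 0.223]
tool_rot: [1.123, 2.934, 0.001]
ft_force: [2.0, 0.6, -1.0]
grip_width: 1.001
grip_force: 0.0
```

Emit:
move_arm --increments "8 -40 0 0 0 -2.6 0;8 -40 0 0 0 -2.6 0;8 -40 0 0 0 -2.6 0;8 -40 0 0 0 -2.6 0;8 -40 0 0 0 -2.6 0;8 -40 0 0 0 -2.6 0;8 -40 0 0 0 -2.6 0;8 -40 0 0 0 -2.6 0"

```text
time: 2.53
position: [0.4886, 0.021, 0.223]
tool_rot: [1.634, 2.683, 0.002]
ft_force: [1.0, 0.2, -0.3]
grip_width: 0.996
grip_force: 0.0
```

Emit:
move_arm --increments "0 -32 0 0 0 -2.6 0;0 -32 0 0 0 -2.6 0;0 -32 0 0 0 -2.6 0;0 -32 0 0 0 -2.6 0;0 -32 0 0 0 -2.6 0;0 -32 0 0 0 -2.6 0;0 -32 0 0 0 -2.6 0;0 -30 0 0 0 -2.2 0"

```text
time: 3.2
position: [0.4883, -0.2329, 0.223]
tool_rot: [2.083, 2.35, 0.001]
ft_force: [0.8, 0.5, -0.8]
grip_width: 0.997
grip_force: 0.0
```

Emit:
move_arm --increments "0 2 -28 0 0 0 0;0 0 -28 0 0 0 0;0 0 -28 0 0 0 0;0 0 -28 0 0 0 0;0 0 -24 0 0 0 0;0 0 -16 0 0 0 0;0 0 -10 0 0 0 0;0 0 -6 0 0 0 0"

```text
time: 3.87
position: [0.488, -0.2287, 0.0535]
tool_rot: [-2.08, -2.353, 0.001]
ft_force: [0.7, 0.9, 0.4]
grip_width: 0.997
grip_force: 0.0
```

Run:
```python
from h import *
T=ctrl.get_image("top");S=ctrl.get_image("side")
def c(p,x,y,w,h,s): return cv2.resize(p["frame"][y:y+h,x:x+w,::-1],None,fx=s,fy=s,interpolation=cv2.INTER_CUBIC)
cv2.imwrite("pics/c.png",np.hstack([c(T,275,185,80,80,5),c(S,250,195,80,80,5)]))
s=ctrl.get_state();print(s["position"],s["ft_force"],s["tool_rot"])
```

```text
[ 0.48835601 -0.22892002  0.05426314] [0.70099091 0.0978356  0.70154585] [-2.08037852e+00 -2.35331241e+00  7.91737596e-04]
```

View pics/c.png

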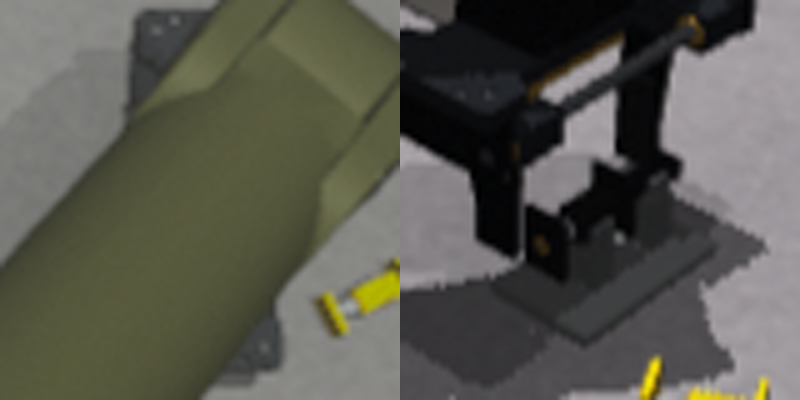

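Run:
```python
from h import *
p=ctrl.get_image("side");w=cloud(p)
yaw=np.radians(6.9);ax=np.array([np.cos(yaw),np.sin(yaw)]);pe=np.array([-ax[1],ax[0]])
c0=np.array([.488,-.2287])
s=(w[...,:2]-c0)@ax; t=(w[...,:2]-c0)@pe
for n,m in (("rearfinger",(s<-.03)&(s>-.075)&(abs(t)<.03)&(w[...,2]>.066)&(w[...,2]<.1)),("frontfinger",(s>.03)&(s<.075)&(abs(t)<.03)&(w[...,2]>.066)&(w[...,2]<.1)),
  ("thumb",(s<-.015)&(s>-.035)&(abs(t)<.03)&(w[...,2]>.03)&(w[...,2]<.064)),("flange",(s>.015)&(s<.032)&(abs(t)<.03)&(w[...,2]>.05)&(w[...,2]<.064))):
    print(n,m.sum(),"s",np.percentile(s[m],[2,50,98]).round(4),"t",np.percentile(t[m],[2,50,98]).round(4),"z",np.percentile(w[m][:,2],[2,98]).round(4))
```

```text
rearfinger 97 s [-0.0574 -0.0524 -0.043 ] t [-0.0136 -0.008   0.009 ] z [0.0663 0.0966]
frontfinger 108 s [0.0428 0.045  0.0556] t [-0.0131 -0.0064  0.0083] z [0.0674 0.0987]
thumb 96 s [-0.0247 -0.0224 -0.0186] t [-0.0181 -0.007   0.0062] z [0.0304 0.0585]
flange 29 s [0.0234 0.0256 0.0289] t [-0.0173 -0.0066  0.007 ] z [0.0505 0.058 ]
```

Emit:
move_arm --increments "0.5 -3.5 0 0 0 0 0;0 0 -2 0 0 0 0;0 0 -2 0 0 0 0;0 0 0 0 0 0 0;0 0 0 0 0 0 90;0 0 0 0 0 0 140;0 0 0 0 0 0 140;0 0 0 0 0 0 140"

```text
time: 4.68
position: [0.4891, -0.2325, 0.0506]
tool_rot: [2.081, 2.354, 0.0]
ft_force: [-0.3, 0.1, -0.0]
grip_width: 0.779
grip_force: 0.0
```

Emit:
move_arm --increments "0 0 0 0 0 0 180;0 0 0 0 0 0 180;0 0 0 0 0 0 180;0 0 0 0 0 0 180;0 0 0 0 0 0 180;0 0 0 0 0 0 180;0 0 0 0 0 0 180;0 0 0 0 0 0 180"

```text
time: 5.35
position: [0.4926, -0.2321, 0.0515]
tool_rot: [2.076, 2.351, 0.006]
ft_force: [7.3, 1.3, -2.8]
grip_width: 0.442
grip_force: 24.9
```

Emit:
move_arm --increments "3 0 3 0 0 0 180;0 0 6 0 0 0 180;0 0 12 0 0 0 180;0 0 20 0 0 0 180;0 0 25 0 0 0 180;0 0 25 0 0 0 180;0 0 20 0 0 0 180;0 0 10 0 0 0 180"

```text
time: 6.02
position: [0.4924, -0.2337, 0.1751]
tool_rot: [2.08, 2.35, 0.003]
ft_force: [0.4, -0.3, -1.1]
grip_width: 0.442
grip_force: 24.9
```

Run:
```python
from h import *
S=ctrl.get_image("side")
save(S,"d.png",(215,100,375,260),4)
s=ctrl.get_state();print(s["position"],s["ft_force"],s["tool_rot"],s["grip_width"])
```

```text
[ 0.49314737 -0.23376984  0.17573917] [ 1.50215753 -1.35073772  1.33248826] [2.07901917 2.34944848 0.00426199] 0.4442030139327955
```

View pics/d.png

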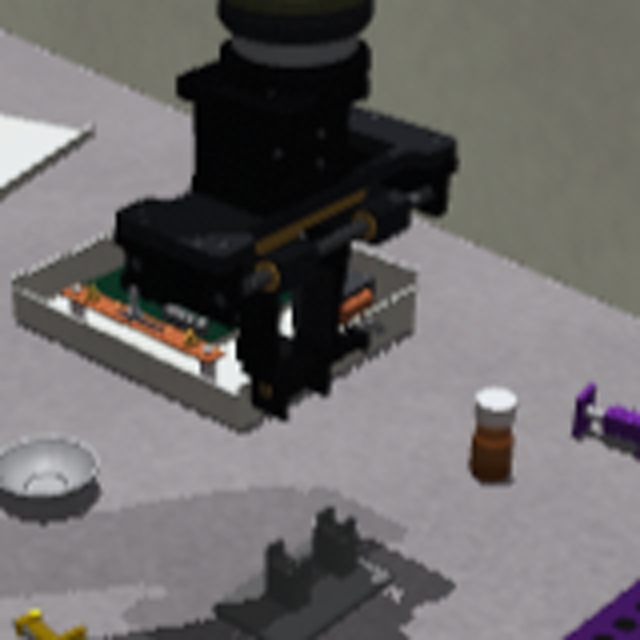

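Run:
```python
from h import *
st=ctrl.get_state(); y=R.from_rotvec(st["tool_rot"]).as_matrix()[:,1]; y*=np.sign(y[0]); print("toolY",y, st["position"])
ax=y[:2]/np.hypot(*y[:2]);pe=np.array([-ax[1],ax[0]]);c=st["position"]
for n in("side","top"):
    p=ctrl.get_image(n);w=cloud(p)
    s=(w[...,:2]-c[:2])@ax;t=(w[...,:2]-c[:2])@pe;z=w[...,2]-c[2]
    print(n)
    for a,b in ((-.03,-.012),(.012,.02),(.02,.033),(.033,.045),(.045,.053),(.053,.061),(.061,.068),(.068,.071),(.071,.074),(.074,.077),(.077,.08)):
        m=(s>a)&(s<b)&(abs(t)<.03)&(z<.0)&(z>-.04)
        if m.sum()>1: print(a,b,m.sum(),"t",np.percentile(t[m],[3,97]).round(4),"z",np.percentile(z[m],[3,97]).round(4),"s",s[m].max().round(4))
    q=w[(w[...,2]>.055)&(w[...,2]<.075)&(abs(w[...,0]-.604)<.012)&(abs(w[...,1]-.064)<.03)]
    print("stud",len(q),q.mean(0).round(4) if len(q) else "",q.std(0).round(4) if len(q) else "")
```

```text
toolY [0.99255711 0.12168058 0.00492214] [ 0.49314737 -0.23376984  0.17573917]
side
-0.03 -0.012 83 t [-0.0141  0.011 ] z [-0.0258 -0.0013] s -0.0148
0.012 0.02 51 t [-0.0151  0.0064] z [-0.026  -0.0007] s 0.0194
0.02 0.033 5 t [-0.0096 -0.0066] z [-0.011  -0.0014] s 0.0329
0.033 0.045 17 t [-0.0078 -0.0016] z [-0.0134 -0.004 ] s 0.0449
0.045 0.053 12 t [-0.0114  0.0008] z [-0.0108 -0.0023] s 0.053
0.053 0.061 21 t [-0.0102  0.0042] z [-0.0128 -0.003 ] s 0.0587
0.061 0.068 2 t [0.0038 0.0046] z [-0.0079 -0.0071] s 0.0672
0.068 0.071 3 t [-0.0055  0.003 ] z [-0.0108 -0.0089] s 0.07
0.071 0.074 7 t [-0.0072  0.0047] z [-0.0106 -0.0062] s 0.074
0.074 0.077 4 t [-0.005  0.004] z [-0.012  -0.0102] s 0.0755
stud 5 [0.6056 0.0628 0.0605] [0.0007 0.0023 0.0023]
top
stud 5 [0.6013 0.0668 0.0647] [0.001  0.0015 0.0048]
```

Emit:
move_arm --increments "5 36 0 0 0 0 180;5 40 0 0 0 0 180;5 40 0 0 0 0 180;5 40 0 0 0 0 180;5 40 0 0 0 0 180;5 40 0 0 0 0 180;5 40 0 0 0 0 180;8 39 0 0 0 0 180"

```text
time: 6.83
position: [0.5332, 0.0843, 0.1697]
tool_rot: [-2.079, -2.352, 0.005]
ft_force: [1.7, -1.2, 0.4]
grip_width: 0.444
grip_force: 24.9
```

Emit:
move_arm --increments "0 0 -10 0 0 0 180;0 0 -15 0 0 0 180;0 0 -20 0 0 0 180;0 0 -20 0 0 0 180;0 0 -15 0 0 0 180;0 0 -8 0 0 0 180;0 0 -4 0 0 0 180;0 0 0 0 0 0 180"

```text
time: 7.5
position: [0.5339, 0.082, 0.0781]
tool_rot: [-2.08, -2.353, 0.004]
ft_force: [-0.1, 0.3, -0.1]
grip_width: 0.446
grip_force: 24.9
```

```bash
cat > m.py <<'E'
from h import *
st=ctrl.get_state(); y=R.from_rotvec(st["tool_rot"]).as_matrix()[:,1]; y*=np.sign(y[0]); c=st["position"]; print("toolY",y.round(4),c.round(4),"F",st["ft_force"].round(2),st["grip_width"])
ax=y[:2]/np.hypot(*y[:2]);pe=np.array([-ax[1],ax[0]])
for n in("side","top"):
    p=ctrl.get_image(n);w=cloud(p)
    s=(w[...,:2]-c[:2])@ax;t=(w[...,:2]-c[:2])@pe;z=w[...,2]
    print(n)
    for a,b in ((.045,.053),(.053,.061),(.061,.068),(.068,.071),(.071,.074),(.074,.078)):
        m=(s>a)&(s<b)&(abs(t)<.015)&(z<c[2]+.002)&(z>c[2]-.025)
        if m.sum()>1: print(a,b,m.sum(),"t",np.percentile(t[m],[3,97]).round(4),"z",np.percentile(z[m],[3,97]).round(4),"s",s[m].max().round(4))
    m=(z>.05)&(z<.075)&(abs(w[...,0]-.604)<.012)&(abs(w[...,1]-.064)<.012)
    if m.sum(): print("stud",m.sum(),"s",s[m].round(4),"t",t[m].round(4),"z",z[m].round(3),w[m].mean(0).round(4))
    if n=="side": save(p,IMG,(225,135,305,195),8)
E
sed -i '1i import sys;IMG=sys.argv[1]' m.py; python3 m.py e.png
```

```text
toolY [ 0.9925  0.1224 -0.0028] [0.5339 0.082  0.0781] F [-0.12  0.34 -0.13] 0.4460566563404089
side
0.045 0.053 11 t [-0.0099  0.0014] z [0.0629 0.0741] s 0.0529
0.053 0.061 10 t [-0.0126  0.0039] z [0.0618 0.0746] s 0.0582
0.061 0.068 2 t [-0.0007 -0.    ] z [0.0694 0.0712] s 0.0657
0.071 0.074 6 t [-0.0055  0.0058] z [0.0655 0.0703] s 0.0728
0.074 0.078 2 t [-0.0083 -0.0038] z [0.0691 0.0705] s 0.0746
stud 11 s [0.0689 0.0684 0.0694 0.0708 0.0677 0.0677 0.07   0.0701 0.0697 0.069
 0.0666] t [-0.0306 -0.0267 -0.0299 -0.024  -0.0315 -0.0271 -0.0289 -0.0245 -0.0291
 -0.0297 -0.032 ] z [0.069 0.064 0.065 0.059 0.063 0.058 0.058 0.053 0.055 0.052 0.05 ] [0.6058 0.0621 0.0587]
top
stud 3 s [0.0677 0.0642 0.0653] t [-0.0262 -0.0235 -0.0261] z [0.053 0.054 0.05 ] [0.6023 0.065  0.0524]
```

View pics/e.png

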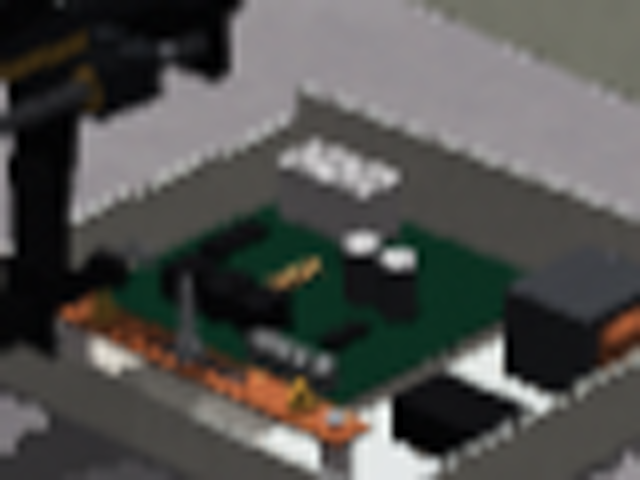

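The side view shows the stud at (188,315) and the open hook at about (110,265), to its left. I'll lower, close in, and check the gap alignment before entering.

Emit:
move_arm --increments "1 0 -4 0 0 0 180;1 0 -4 0 0 0 180;1.5 0 -3.5 0 0 0 180;0 0 -2 0 0 0 180;0.5 -3 0 0 0 0 180;0.5 -3 0 0 0 0 180;0.5 -3 0 0 0 0 180;0 -2 0 0 0 0 180"

```text
time: 8.27
position: [0.5403, 0.0707, 0.0663]
tool_rot: [2.081, 2.353, 0.0]
ft_force: [1.1, -0.0, -1.0]
grip_width: 0.439
grip_force: 24.9
```

```bash
sed -i 's/(225,135,305,195),8/(225,145,275,185),14/' m.py; python3 m.py f.png
```

```text
toolY [9.925e-01 1.219e-01 4.000e-04] [0.5403 0.0707 0.0663] F [ 1.11 -0.02 -0.98] 0.43879031950909114
side
0.045 0.053 12 t [-0.0096  0.0025] z [0.0534 0.0623] s 0.0525
0.053 0.061 9 t [-0.0106  0.0007] z [0.0533 0.0634] s 0.0577
0.061 0.068 4 t [-0.0139  0.0026] z [0.054  0.0634] s 0.0679
0.071 0.074 3 t [0.0001 0.0044] z [0.0553 0.0584] s 0.0737
stud 20 s [0.0663 0.0563 0.0642 0.0625 0.052  0.0537 0.0563 0.0623 0.0628 0.0514
 0.0577 0.0612 0.0637 0.0561 0.0556 0.0642 0.0629 0.0525 0.0543 0.0652] t [-0.0161 -0.0052 -0.0139 -0.02   -0.0053 -0.0078 -0.0093 -0.0158 -0.0196
 -0.0101 -0.0076 -0.0168 -0.0184 -0.0049 -0.0098 -0.0135 -0.0192 -0.0086
 -0.0109 -0.0165] z [0.067 0.064 0.064 0.067 0.062 0.062 0.062 0.062 0.063 0.061 0.057 0.059
 0.059 0.054 0.056 0.054 0.056 0.053 0.053 0.051] [0.6004 0.0656 0.0592]
top
```

View pics/f.png

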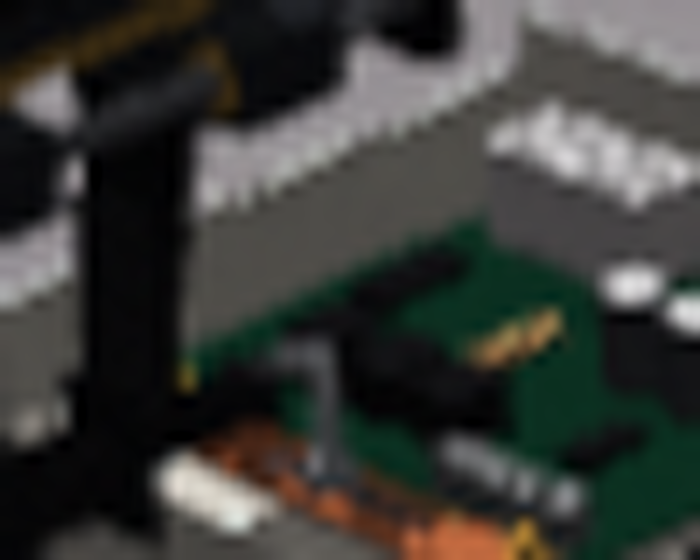

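In the close view the grey crossbar is at (300,350) and the stud's tip at (325,350). The numbers put the stud near the middle of the gap. Feeling gently to the right now.

Emit:
move_arm --increments "1 -1 0 0 0 0 180;0 -1 0 0 0 0 180;0.5 -1 0 0 0 0 180;0 -1 0 0 0 0 180;0.5 -1 0 0 0 0 180;0 -1 0 0 0 0 180;0 0 0 0 0 0 180;0 0 0 0 0 0 180"

```text
time: 9.03
position: [0.542, 0.0654, 0.0661]
tool_rot: [2.081, 2.353, 0.0]
ft_force: [-0.0, 0.8, 0.2]
grip_width: 0.444
grip_force: 24.9
```

Emit:
move_arm --increments "0 -1 0 0 0 0 180;0 -0.5 0 0 0 0 180;0 -0.5 0 0 0 0 180;0 -0.5 0 0 0 0 180;0.5 -0.5 0 0 0 0 180;0 0 0 0 0 0 180;0 0 0 0 0 0 180;0 0 0 0 0 0 180"

```text
time: 9.7
position: [0.5426, 0.0625, 0.0661]
tool_rot: [2.081, 2.354, 0.0]
ft_force: [-0.5, -0.6, -0.8]
grip_width: 0.44
grip_force: 24.9
```

Emit:
move_arm --increments "0 -0.5 0 0 0 0 180;0 -0.5 0 0 0 0 180;0 -0.5 0 0 0 0 180;0 -0.5 0 0 0 0 180;0.5 -0.5 0 0 0 0 180;0 0 0 0 0 0 180;0 0 0 0 0 0 180;0 0 0 0 0 0 180"

```text
time: 10.37
position: [0.543, 0.06, 0.0661]
tool_rot: [2.081, 2.354, 0.0]
ft_force: [0.6, -0.2, -0.0]
grip_width: 0.444
grip_force: 24.9
```

```bash
python3 m.py g.png
```

```text
toolY [0.9925 0.1226 0.    ] [0.543  0.06   0.0661] F [ 0.62 -0.24 -0.01] 0.4441838414551373
side
0.045 0.053 8 t [-0.009   0.0009] z [0.0552 0.062 ] s 0.0524
0.053 0.061 15 t [-0.0121  0.0043] z [0.0512 0.0648] s 0.0599
0.061 0.068 9 t [-0.0083 -0.0048] z [0.0419 0.0648] s 0.0666
0.071 0.074 4 t [-0.0064 -0.0011] z [0.055  0.0598] s 0.0739
0.074 0.078 3 t [-0.0075 -0.0031] z [0.0542 0.0566] s 0.0756
stud 28 s [0.0609 0.0592 0.0622 0.0724 0.0547 0.0557 0.0566 0.0599 0.0613 0.0628
 0.0727 0.0505 0.0523 0.0518 0.0536 0.0564 0.0597 0.0713 0.0541 0.0553
 0.0538 0.0623 0.0524 0.0531 0.0535 0.0618 0.0556 0.0563] t [-0.0094 -0.0068 -0.0079 -0.0015  0.0057  0.0024 -0.0009 -0.0016 -0.0045
 -0.0071 -0.001   0.0014 -0.001  -0.0058 -0.0081 -0.0095 -0.0102 -0.0066
 -0.0032 -0.0062 -0.012  -0.0073 -0.0048 -0.0084 -0.0122 -0.0077 -0.0055
 -0.0091] z [0.07  0.066 0.066 0.059 0.06  0.061 0.062 0.061 0.062 0.062 0.056 0.06
 0.06  0.062 0.062 0.062 0.061 0.055 0.057 0.058 0.061 0.055 0.055 0.056
 0.057 0.052 0.051 0.052] [0.6015 0.0619 0.0594]
top
```

View pics/g.png

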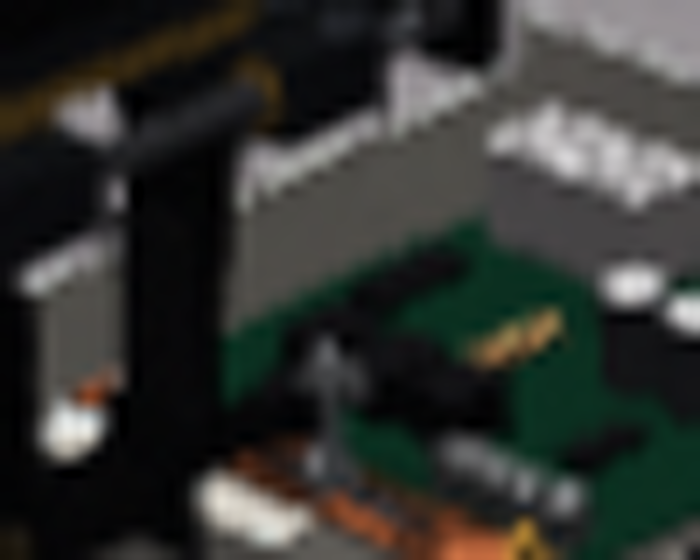

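The crossbar tip now shows behind and right of the stud, at (345,380) against (328,350). The stud is between nose and crossbar, so I continue.

Emit:
move_arm --increments "0 -0.5 0 0 0 0 180;0 -0.5 0 0 0 0 180;0 -0.5 0 0 0 0 180;0 -0.5 0 0 0 0 180;0 -0.5 0 0 0 0 180;0 -0.5 0 0 0 0 180;0 0 0 0 0 0 180;0 0 0 0 0 0 180"

```text
time: 11.13
position: [0.543, 0.057, 0.0661]
tool_rot: [2.081, 2.354, 0.0]
ft_force: [0.3, 0.6, 0.1]
grip_width: 0.442
grip_force: 24.9
```

Emit:
move_arm --increments "0 -0.5 0 0 0 0 180;0 -0.5 0 0 0 0 180;0 -0.5 0 0 0 0 180;0.5 -0.5 0 0 0 0 180;0 0 0 0 0 0 180;0 0 0 0 0 0 180;0 0 0 0 0 0 180;0 0 0 0 0 0 180"

```text
time: 11.8
position: [0.5433, 0.0553, 0.066]
tool_rot: [-2.08, -2.354, 0.0]
ft_force: [-2.6, 1.6, -1.1]
grip_width: 0.444
grip_force: 24.9
```

Emit:
move_arm --increments "0 0 0 0 0 0 180;0 0 0 0 0 0 180;0 0 0 0 0 0 180;0 0 0 0 0 0 180;0 0 0 0 0 0 180;0 -0.5 0 0 0 0 180;0 0 0 0 0 0 180;0 0 0 0 0 0 180"

```text
time: 12.47
position: [0.5434, 0.055, 0.066]
tool_rot: [-2.08, -2.354, -0.0]
ft_force: [-1.4, 3.1, 0.8]
grip_width: 0.444
grip_force: 24.9
```

Emit:
move_arm --increments "0 0 0 0 0 0 180;0 0 0 0 0 0 180;0 -0.5 0 0 0 0 180;0 0 0 0 0 0 180;0 0 0 0 0 0 180;0 0 0 0 0 0 180;0 0 0 0 0 0 180;0 0 0 0 0 0 180"

```text
time: 13.13
position: [0.5434, 0.0547, 0.0661]
tool_rot: [-2.08, -2.354, -0.001]
ft_force: [-1.8, 5.1, -1.6]
grip_width: 0.443
grip_force: 24.9
```

5 N in +y after 16 mm of travel matches the stud seating against the stem. I'll back off slightly and open the fingers slowly.

Emit:
move_arm --increments "0 0.5 0 0 0 0 180;0 0.3 0 0 0 0 180;0 0 0 0 0 0 150;0 0 0 0 0 0 140;0 0 0 0 0 0 136;0 0 0 0 0 0 133;0 0 0 0 0 0 130;0 0 0 0 0 0 130"

```text
time: 13.8
position: [0.5433, 0.0538, 0.0661]
tool_rot: [2.082, 2.352, -0.002]
ft_force: [-1.9, 0.8, 1.2]
grip_width: 0.483
grip_force: 3.6
```

Emit:
move_arm --increments "0 0 0 0 0 0 128;0 0 0 0 0 0 126;0 0 0 0 0 0 124;0 0 0 0 0 0 122;0 0 0 0 0 0 120;0 0 0 0 0 0 120;0 0 0 0 0 0 120;0 0 0 0 0 0 120"

```text
time: 14.47
position: [0.543, 0.0546, 0.0659]
tool_rot: [-2.081, -2.353, 0.001]
ft_force: [-4.8, -1.3, 0.2]
grip_width: 0.53
grip_force: 2.6
```

```bash
python3 m.py i.png
```

```text
toolY [ 0.9925  0.1224 -0.0011] [0.543  0.0546 0.0659] F [-4.79 -1.28  0.23] 0.5303441780946163
side
0.045 0.053 11 t [-0.0073 -0.0012] z [0.0502 0.0624] s 0.0522
0.053 0.061 17 t [-0.0099  0.0047] z [0.0508 0.0646] s 0.0606
0.061 0.068 7 t [-0.0077  0.0005] z [0.0413 0.0633] s 0.0668
0.068 0.071 4 t [-0.0081  0.0018] z [0.0547 0.0587] s 0.0708
0.071 0.074 2 t [-0.0057 -0.0006] z [0.0537 0.0576] s 0.0728
stud 31 s [0.0639 0.0606 0.0658 0.0597 0.0589 0.0597 0.0625 0.0697 0.0728 0.0547
 0.0562 0.0566 0.0595 0.0708 0.068  0.0691 0.0519 0.0504 0.057  0.0594
 0.0668 0.0714 0.0522 0.0567 0.0575 0.061  0.0513 0.0562 0.0589 0.0594
 0.0518] t [-0.0015 -0.0006  0.0006  0.0071  0.002  -0.0014 -0.0027  0.0006 -0.0005
  0.0021 -0.0007 -0.0045 -0.0057  0.0019 -0.0053 -0.0084 -0.0008 -0.0067
 -0.004  -0.0099 -0.0064 -0.0059 -0.0046 -0.0041 -0.0075 -0.008  -0.0054
 -0.0044 -0.0059 -0.0096 -0.0047] z [0.068 0.066 0.063 0.06  0.062 0.063 0.063 0.059 0.058 0.061 0.061 0.062
 0.062 0.054 0.058 0.059 0.059 0.062 0.059 0.06  0.056 0.054 0.057 0.055
 0.056 0.055 0.055 0.052 0.052 0.053 0.051] [0.6033 0.0586 0.0586]
top
```

View pics/i.png

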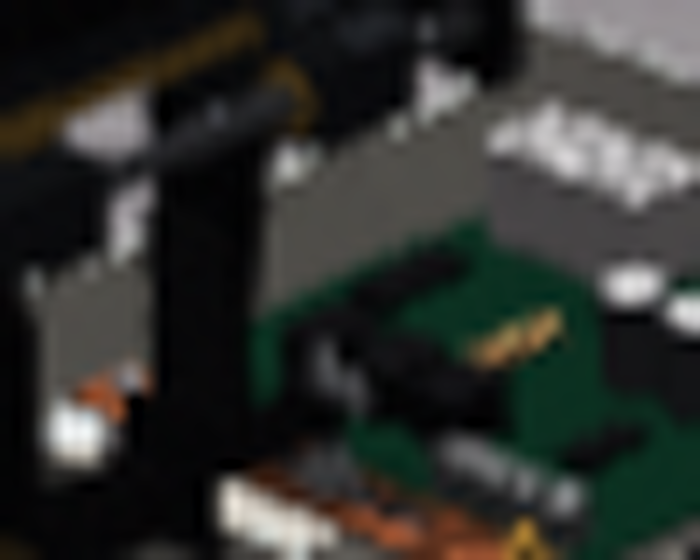

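The stud's tip at (320,350) is captured between the nose and the crossbar (345,380). The width gives a plunger value of about 5.9 mm. I open a little more, then rise.

Emit:
move_arm --increments "0 0 0 0 0 0 116;0 0 0 0 0 0 110;0 0 0 0 0 0 104;0 0 0 0 0 0 96;0 0 0 0 0 0 88;0 0 0 0 0 0 80;0 0 0 0 0 0 80;0 0 0 0 0 0 80"

```text
time: 15.23
position: [0.5445, 0.055, 0.0666]
tool_rot: [2.08, 2.353, 0.003]
ft_force: [0.3, 0.3, -0.6]
grip_width: 0.678
grip_force: 0.0
```

Emit:
move_arm --increments "0 0 3 0 0 0 80;0 0 4 0 0 0 80;0 0 8 0 0 0 80;0 0 12 0 0 0 80;0 0 20 0 0 0 80;0 0 25 0 0 0 80;0 0 30 0 0 0 80;0 0 30 0 0 0 80"

```text
time: 15.9
position: [0.5434, 0.0545, 0.2004]
tool_rot: [2.081, 2.353, 0.001]
ft_force: [0.3, 0.2, 0.0]
grip_width: 0.685
grip_force: 0.0
```

Emit:
move_arm --increments "-10 30 10 0 0 0 80;-15 35 10 0 0 0 80;-15 35 0 0 0 0 80;-15 35 0 0 0 0 80;-10 35 0 0 0 0 80;-10 20 0 0 0 0 80;0 10 0 0 0 0 80;0 0 0 0 0 0 80"

```text
time: 16.57
position: [0.468, 0.2575, 0.2191]
tool_rot: [2.075, 2.358, 0.003]
ft_force: [-0.4, 0.2, -1.2]
grip_width: 0.682
grip_force: 0.0
```

Run:
```python
from h import *
T=ctrl.get_image("top");S=ctrl.get_image("side")
def c(p,x,y,w,h,s): return cv2.resize(p["frame"][y:y+h,x:x+w,::-1],None,fx=s,fy=s,interpolation=cv2.INTER_CUBIC)
cv2.imwrite("pics/j.png",np.hstack([c(T,190,150,60,70,6.6),c(S,210,150,60,70,6.6)]))
a=np.radians(6.9);ax=np.array([np.cos(a),np.sin(a)]);pe=np.array([-ax[1],ax[0]])
for n,p in(("top",T),("side",S)):
    w=cloud(p);s=(w[...,:2]-[.604,.065])@ax;t=(w[...,:2]-[.604,.065])@pe;z=w[...,2]
    for k in np.arange(-.105,.02,.01):
        m=(s>k)&(s<k+.01)&(abs(t)<.025)&(z>.044)&(z<.09)
        if m.any(): print(n,k.round(3),m.sum(),t[m].min().round(4),t[m].max().round(4),z[m].min().round(4),z[m].max().round(4))
```

```text
top -0.095 29 -0.0127 0.0111 0.0455 0.0747
top -0.085 12 -0.0051 0.0064 0.0565 0.0695
top -0.075 21 -0.0081 0.0063 0.054 0.0673
top -0.065 20 -0.0074 0.0073 0.0582 0.0686
top -0.055 32 -0.012 0.0123 0.0508 0.077
top -0.045 16 -0.0105 0.0096 0.062 0.0757
top -0.035 12 -0.0032 0.0061 0.0591 0.065
top -0.025 13 -0.0028 0.0067 0.059 0.067
top -0.015 18 -0.0068 0.0068 0.0515 0.0667
top -0.005 14 -0.0043 0.0074 0.0517 0.0708
side -0.095 54 -0.0187 0.0078 0.044 0.0725
side -0.085 8 -0.0163 0.0004 0.0499 0.0712
side -0.075 23 -0.0146 0.001 0.0487 0.0649
side -0.065 25 -0.0166 0.0043 0.0475 0.0644
side -0.055 21 -0.0168 0.004 0.0476 0.0687
side -0.045 35 -0.0194 0.0091 0.0457 0.0723
side -0.035 8 -0.0104 -0.0057 0.0527 0.0626
side -0.025 14 -0.0102 -0.0013 0.0528 0.0639
side -0.015 13 -0.0111 0.0011 0.0502 0.061
side -0.005 16 -0.0128 0.002 0.0444 0.0669
side 0.005 2 -0.0095 -0.0045 0.059 0.0602
```

View pics/j.png

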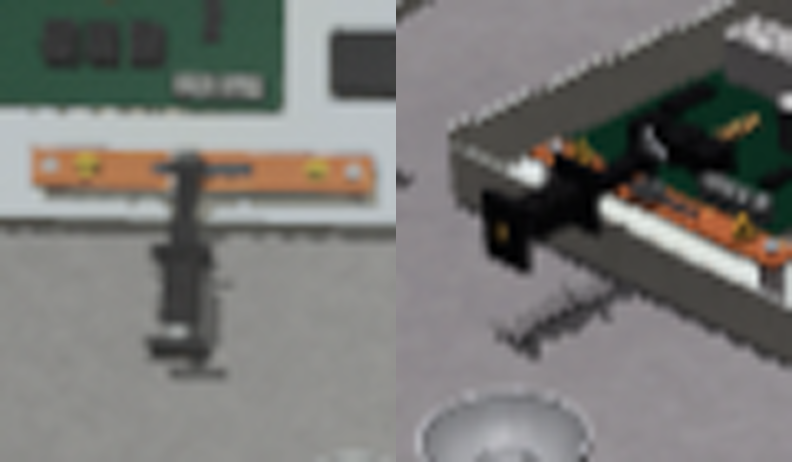

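Both views show the clip hanging alone on the stud (left half: hook at (185,165), thumb plate at (180,345)), level and square to the bar. I'm handing it in.

```bash
python3 -c "
from bench import ctrl
print(ctrl.close_job())"
```

```text
the job is handed in; nothing more can be done
None
```

The clip is hooked on the earth stud and held by its own spring, level and square to the bar in both last camera views. I handed the job in at about 16.7 s on the robot clock. The hand-in call returned no verdict, so whether it passed isn't confirmed.

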